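# Zero the gauge, align the quarter-turn fastener and hold the filter cover shut

### The arm

A 6-joint arm with a two-finger parallel gripper is mounted at the origin on the work surface. World frame = base frame: x ahead of the robot, y to its left, z up, the work surface at z = 0. Lengths are in mm, angles in rad, forces in N, time in s.
With the tool pointing down it reaches from about 350 to 775 mm from the base axis. Payload 7.3 kg.
Tool frame: the origin (TCP) lies at the very end of the fingers, on their centre line; the grasp point (between the pads) lies 19 mm behind it; z points along the fingers, y is the line along which they close (so a half turn about z gives the same grasp; the last joint's range is limited). The gripper opens to 92 mm and grips with 3 to 60 N. Pads are 19 mm wide; open, the fingers measure 130 mm over their backs; the gripper's body (75 mm by 190 mm) begins 47 mm behind the grasp point.
Start: joints at [1.021, 0.342, 1.524, -0, 1.275, -0.146], TCP at [206.268, 482.802, 226.741] pointing down, gripper open.
Joint ranges: [-2.53, 2.53], [-0.77, 2.02], [0.04, 2.7], [-1, 4.14], [0.28, 2.66], [-3.11, 3.11]. Speed limits (rad/s): [2.57, 2.57, 3.14, 3.14, 3.14, 3.14].

### API

Orientations are given as [roll, pitch, yaw] about the fixed x, y, z axes, in that order (R = Rz(yaw) Ry(pitch) Rx(roll)).
In Python, from plant import bot gives the robot as it stands.
- The arm moves only by the tool jog_arm, never from a script. Its argument "targets" is a list of rows, each an object with "xyz": the shift along the tool's x, y, z as a fraction of full scale, a list of three; "spin": the turn about the tool's z as a fraction of full scale. In form: [{"xyz": [x, y, z], "spin": spin}, ...]. A call has exactly 10 rows; each row shifts and turns the commanded pose from where the row before left it, along the tool's axes as they then stand; what a row does not reach is not made up. Full scale, the value 1, is 80 mm for a shift and 0.1 rad for a turn. A row lasts 1/8 s, in which the tool goes at most 62.5 mm and 10.7 degrees, less where a joint would pass 70% of its speed; a pose out of reach is approached as far as the arm can. A call with a number of a shift or a turn outside -1 to 1 is refused whole. A call with a gripper value outside its range is refused whole. "gripper" is the opening in per cent of the stroke, from 0 (shut) to 100 (fully open), set as the call begins (left out, the last holds). The fingers move at their own pace and stop on an object; the grip force is fixed at half the most. Time passes only in rows, so rows that do not move let the fingers close, or fill a call up. It gives the time, the measured TCP pose, the force, the opening and the grip force at its end, in the units of the state.
- bot.get_obs(): the state, without advancing time (a new reading comes with each control period).
- bot.capture(name): name is "side" or "top" or "wrist"; returns the picture (480x640x3 uint8, blue, green, red); there is no depth.
- bot.get_calibration(name): a dict with "vfov" (degrees; the focal length in pixels is half the picture's height over the tangent of half this angle, whatever the lens; pixels are square), "cx", "cy" (the principal point, pixels), "k1" (the pictures are not rectified: a ray, as slopes to the right and down, at radius r is drawn at 1 + k1 r^2 times it, then the intrinsics apply), "eye" and "rotation" of the camera in the world. Camera axes: x right, y down, z forward; pixel columns grow to the right and rows downward; lengths in mm; the calibration is good to about 2 mm. A picture is of the moment at which its call begins: read the wrist's pose just before it. get_calibration takes no time and is no camera call; for the wrist camera it gives the pose at the moment of the call.
- bot.close_job(): hands the job in; it is judged then, once.
The state is a dict: "time": time; "joint_positions": joint angles; "dq": joint speeds; "tau": joint torques, N m; "tool_pos": TCP position; "tcp_rot": TCP orientation; "contact_force": force on the tool from outside, world axes, zero at the start; "moment": the same for the moment, N m; "grip_width": finger opening in mm; "finger_force": force on a finger pad.
Only numpy, scipy, OpenCV 4.12 (cv2) and the standard library are available. Lean on these libraries where they do the work, as an engineer would, in place of code of your own. Each camera call takes 0.05 s, during which the arm holds its last target. There are 200 camera calls.

### The job

Prepare the bench filter housing for its leak check: while its cover still stands ajar, take the stylus from its stand, push the gauge's recessed zero button fully down with the stylus tip, and put the stylus back in its stand. Then, with the cover still ajar, turn the winged quarter-turn fastener clockwise until its slot lines up with the marks on the cover, and only then press the cover down fully against the frame with the gripper (on or by the fastener), keeping the slot lined up. Finish while still holding the cover pressed shut, and leave the other things on the bench where they are.

Things in the scene. Friction and masses are not known exactly. Their poses are not given: they have to be found in the camera images.
- stylus_grip (a point): the loose stylus, standing upright, tip down, in its stand: centre of its round black handle (12 mm diameter, 56 mm long), 20 mm below the handle's top end, on the axis; z points up along the stylus. Below this point: the handle ends after 36 mm at a flange (22 mm diameter, 4 mm thick, underside 40 mm below this point), then an 8 mm steel shaft narrowing to a blunt 5 mm tip (its last 12 mm), whose end is 85 mm below this point. 40 g.
- stylus_flange (a point): on the stylus axis, the underside of its flange, which rests on the stand's top; z points up along the stylus
- stand_mouth (a point): centre of the mouth of the 12 mm vertical hole in the stand (mouth bevelled by 2 mm), in the top of the white block that is the stand (60 mm cube, fixed); the stylus hangs in it by its flange. The hole is open right through and deeper than the stylus shaft is long. It may stand on either side of the gauge.
- bore_mouth (a point): centre of the mouth of the 14 mm vertical bore in the top face of the pressure gauge (grey box 120 x 100 mm, 60 mm high, fixed, with a round dial on top; the bore lies 55 mm from the dial's centre); the white zero button (12 mm diameter) lies 8 mm below the mouth
- zero_button (a joint): the zero button's travel: 0 up, 0.0035 m fully down; a spring returns it (about 1.5 N to start, 4 N fully down)
- fastener_grip (a point): the quarter-turn fastener on the filter cover, on its turning axis, half-way up and half-way along its upright steel wing (44 mm long along this frame's x, 10 mm thick along y, 28 mm high; its top 12 mm above this point with the dark slot running along it; below it a 38 mm disc, 4 mm thick, whose top lies 16 mm below this point; the cover's top face is 20 mm below this point). z points up along the turning axis. It rides on the cover, 130 mm from the cover's hinge.
- fastener (a joint): turn of the fastener: 0 when the slot is in line with the dark marks on the cover (square to the hinge), positive anticlockwise from above, so it is turned clockwise to bring it to 0; range -0.6 to 1.6 rad, starts at 0.7 to 1.4; stays where it is left (friction about 0.06 N m)
- cover_edge (a point): middle of the cover's free edge, top face; the frame's z is square to the cover, x points to its hinge. The cover is an aluminium plate 164 x 166 mm, 6 mm thick, hinged along the far side of the white filter housing (200 x 200 mm, 80 mm high, fixed), the free edge towards the robot
- cover (a joint): angle of the cover: 0 pressed fully against the frame, 0.09 rad (where a spring keeps it) ajar, that is the fastener 12 mm higher than when shut; closing it takes about 5 N to start and 9 N fully shut, at the fastener, and it springs open again when let go
- stylus: the stylus as a whole: origin at the end of its tip, z up along it
- housing: the white filter housing with its cover and fastener: origin under its centre, x points towards the hinge side, 80 mm high at the frame
- gauge: the gauge with its zero button: origin under its centre; the bore lies 35 mm to -x of it, the dial centre 20 mm to +x
- carboy_cap: loose white screw cap of a carboy, 76 mm across, 34 high; not part of the job; origin at its underside
- amber_bottle: loose amber glass bottle, 64 mm across, 130 high; not part of the job; origin at its underside
- beaker: loose glass beaker, 72 mm across, 95 high; not part of the job; origin at its underside
- dishes: stack of culture dishes, 90 mm across, 44 high; not part of the job; origin at its underside
- wrench: loose steel wrench, 160 mm long; not part of the job; origin at its underside
- sample_bottle: loose white plastic bottle, 60 mm across, 110 high; not part of the job; origin at its underside
- jar: loose white plastic jar, 56 mm across, 65 high; not part of the job; origin at its underside

How it is judged (in metres and radians):
On the way, in this order (a step that is already met when the one before it is completed fails the run):
1. the stylus pushes the zero button down (at least 2.5 of its 3.5 mm) while the cover is ajar (value of joint zero_button above 0.0025 m and contact force between stylus and gauge above 0.5 N and distance between stylus and bore_mouth below 0.016 m and value of joint cover above 0.03 rad), for 0.1 s.
2. the stylus is back in its stand and let go (horizontal distance between stylus_flange and stand_mouth below 0.006 m and z of stylus_flange in the frame of stand_mouth below 0.004 m and angle between stylus_grip's own z axis and vertical below 0.12 rad and contact force between the fingers and stylus below 0.05 N and value of joint cover above 0.03 rad), for 0.2 s.
3. the fastener's slot is within 0.12 rad of the marks while the cover is still ajar (value of joint fastener between -0.12 and 0.12 rad and value of joint cover above 0.03 rad), for 0.2 s.
At the end, for the whole second after the job is handed in: The fingers hold the cover down (over 3 N) within 0.015 rad of shut, the slot is within 0.12 rad of the marks, and the stylus hangs upright in its stand (flange within 6 mm of the mouth sideways, 4 mm in height), untouched (value of joint cover below 0.015 rad and contact force between the fingers and housing above 3 N and value of joint fastener between -0.12 and 0.12 rad and horizontal distance between stylus_flange and stand_mouth below 0.006 m and z of stylus_flange in the frame of stand_mouth below 0.004 m and angle between stylus_grip's own z axis and vertical below 0.12 rad and contact force between the fingers and stylus below 0.05 N); the arm keeps its last pose, push and grip.
It fails at once if another thing on the bench is moved by more than 30 mm (distance of any of carboy_cap, amber_bottle, beaker, dishes, wrench, sample_bottle, jar from where it was at the start of the episode above 0.03 m).
It also fails if it takes over 58 s, if anything falls off the work surface, if the arm or the gripper's body presses on something with over 40 N, if the wrist force passes 120 N, or if a joint passes its speed limit or range.

## Working session

There is one attempt and no reset: what is moved stays moved. The work goes in short steps, Python scripts to look and compute and a tool call to move; the robot and the scene stay as the last step left them, time stands still between calls to the robot, and variables do not carry over. Pictures are saved under pics/ and viewed, at most 10 in all, crops included, and the job is handed in when it is done.

Besides the shell and the picture viewer there is one more tool, called after "Emit:" in YAML: its name, and indented under it one key for each argument. jog_arm: Moves the arm, as the interface text tells. Shift numbers are shares of 80 mm and turn numbers shares of 0.1 rad, none past 1 either way. Its arguments: {"type":"object","properties":{"targets":{"type":"array","items":{"type":"object","properties":{"xyz":{"type":"array","items":{"type":"number"}},"spin":{"type":"number"}}}},"gripper":{"type":"number"}},"required":["targets"]}

```bash
mkdir -p pics; ls
python3 - <<'E'
from plant import bot
import cv2
o=bot.get_obs();print({k:o[k] for k in('time','tool_pos','tcp_rot','grip_width','contact_force')})
for n in('top','side','wrist'):
    c=bot.get_calibration(n);print(n,c)
    cv2.imwrite(f'pics/{n}0.png',bot.capture(n))
E
```

```text
pics
{'time': 0.0, 'tool_pos': array([206.03780319, 482.42547271, 226.04837673]), 'tcp_rot': array([-3.14003518e+00, -2.12424612e-04,  2.73782931e+00]), 'grip_width': 91.5220737563028, 'contact_force': array([0.04494643, 0.87690685, 1.07104872])}
top {'vfov': 57.04516385621975, 'cx': 320.809685295748, 'cy': 236.70305220007475, 'k1': -0.08356948966745405, 'eye': array([ 442.29025374,   35.98764102, 1129.3361617 ]), 'rotation': array([-3.02340765, -0.01435468, -1.56584254])}
side {'vfov': 45.99267525237245, 'cx': 319.0637005273058, 'cy': 245.32329074450948, 'k1': -0.14674634748902687, 'eye': array([  53.08000037, -595.93172774,  886.84423785]), 'rotation': array([-2.34351533, -0.00824892, -0.70691901])}
wrist {'vfov': 69.76385716484789, 'cx': 317.232987429019, 'cy': 241.0233390770856, 'k1': 0.00310172125057437, 'eye': array([141.28919409, 509.06610408, 383.83507453]), 'rotation': array([2.87799323e+00, 1.40515330e-03, 1.16600937e+00])}
```

View pics/top0.png

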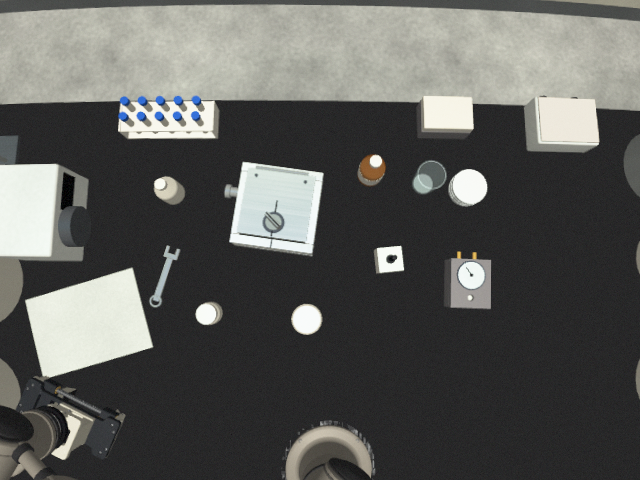

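View pics/side0.png

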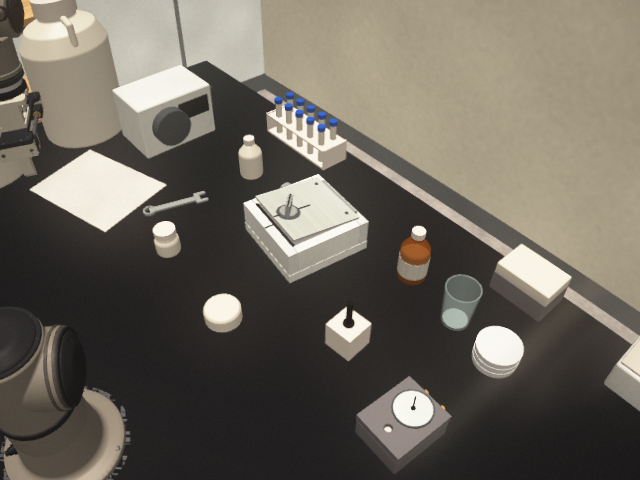

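Top view: stylus in its stand at about (391,259), bore at (470,297), dial at (471,275), fastener at (273,222). The side view shows the same things at (348,322), (388,428), (413,408) and (289,206).

```bash
cat > h.py <<'E'
import numpy as np,cv2
from scipy.spatial.transform import Rotation as R
def K(c):
    f=240/np.tan(np.radians(c['vfov'])/2); return np.array([[f,0,c['cx']],[0,f,c['cy']],[0,0,1.]])
def ray(c,p):
    u=cv2.undistortPoints(np.array([[p]],float),K(c),np.array([c['k1'],0,0,0.]))[0,0]
    k=K(c);d=np.array([(p[0]-k[0,2])/k[0,0],(p[1]-k[1,2])/k[1,1]])
    m=u
    return R.from_euler('xyz',c['rotation']).apply([m[0],m[1],1.])
def plane(c,p,z):
    d=ray(c,p); return c['eye']+d*(z-c['eye'][2])/d[2]
def proj(c,P):
    q=R.from_euler('xyz',c['rotation']).inv().apply(np.asarray(P,float)-c['eye'])
    s=q[:2]/q[2]; s=s*(1+c['k1']*(s@s)); k=K(c); return np.array([k[0,0]*s[0]+k[0,2],k[1,1]*s[1]+k[1,2]])
def tri(cs,ps):
    A=np.zeros((3,3));b=np.zeros(3)
    for c,p in zip(cs,ps):
        d=ray(c,p);d/=np.linalg.norm(d);M=np.eye(3)-np.outer(d,d);A+=M;b+=M@c['eye']
    return np.linalg.solve(A,b)
E
python3 - <<'E'
from h import *
from plant import bot
t=bot.get_calibration('top');s=bot.get_calibration('side')
for n,a,b,z in(('stylus',(391,259),(348,322),64),('bore',(470,297),(388,428),58),('dial',(471,275),(413,408),60),('fast',(273,222),(289,206),115)):
    print(n,plane(t,a,z).round(1),plane(s,b,z).round(1),tri([t,s],[a,b]).round(1))
a=cv2.imread('pics/top0.png');b=cv2.imread('pics/side0.png')
r=lambda i,x,y:cv2.resize(i[y:y+100,x:x+130],(390,300),interpolation=cv2.INTER_CUBIC)
cv2.imwrite('pics/m.png',np.vstack([np.hstack([r(a,370,225),r(a,215,155)]),np.hstack([r(b,300,280),r(b,240,165)])]))
E
```

```text
stylus [ 515.5 -149.3   64. ] [ 516.1 -146.1   64. ] [ 514.8 -148.3   67.5]
bore [ 423.7 -344.    58. ] [ 422.9 -343.4   58. ] [ 423.3 -343.7   58.2]
dial [ 477.3 -347.4   60. ] [ 478.8 -345.4   60. ] [ 477.2 -346.3   63.1]
fast [596.4 133.2 115. ] [600.7 132.9 115. ] [597.7 132.  116.9]
```

View pics/m.png

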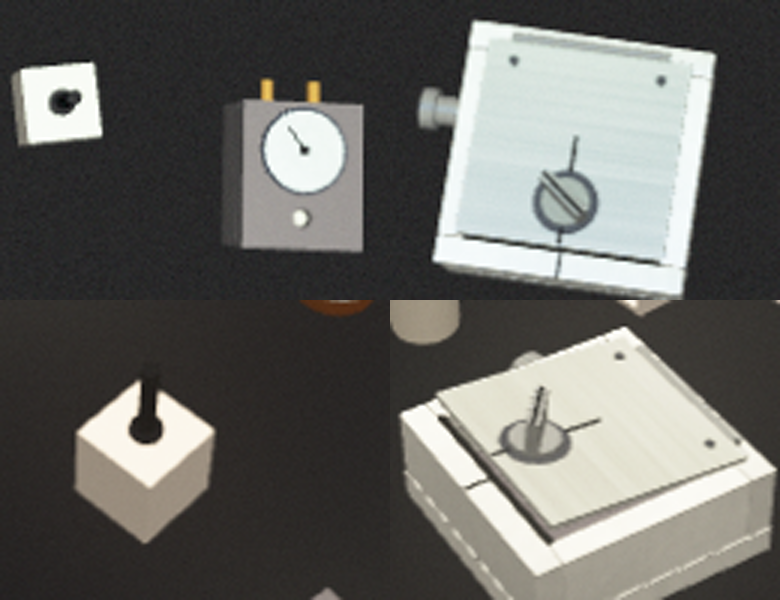

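The bench layout matches the sizes given: the bore-to-dial distance comes out at 54 mm against 55. Next I'll hover over the stylus with yaw π.

Emit:
jog_arm:
  gripper: 100
  targets:
    - {"xyz": [0,0,0],"spin": -1}
    - {"xyz": [0,0,0],"spin": -1}
    - {"xyz": [0,0,0],"spin": -1}
    - {"xyz": [0,0,0],"spin": -1}
    - {"xyz": [-0.32,-0.66,0],"spin": 0}
    - {"xyz": [-0.32,-0.66,0],"spin": 0}
    - {"xyz": [-0.32,-0.66,0],"spin": 0}
    - {"xyz": [-0.32,-0.66,0],"spin": 0}
    - {"xyz": [-0.32,-0.66,0],"spin": 0}
    - {"xyz": [-0.32,-0.66,0],"spin": 0}

```text
time: 1.4
tool_pos: [359.1, 163.7, 226.8]
tcp_rot: [3.141, 0.0, 3.138]
contact_force: [0.3, 0.7, 0.5]
grip_width: 91.8
finger_force: 0.0
```

Emit:
jog_arm:
  targets:
    - {"xyz": [-0.32,-0.66,0],"spin": 0}
    - {"xyz": [-0.32,-0.66,0],"spin": 0}
    - {"xyz": [-0.32,-0.66,0],"spin": 0}
    - {"xyz": [-0.32,-0.66,0],"spin": 0}
    - {"xyz": [-0.32,-0.66,0],"spin": 0}
    - {"xyz": [-0.32,-0.6,0],"spin": 0}
    - {"xyz": [0,0,0.4],"spin": 0}
    - {"xyz": [0,0,0.4],"spin": 0}
    - {"xyz": [0,0,0],"spin": 0}
    - {"xyz": [0,0,0],"spin": 0}

```text
time: 2.65
tool_pos: [511.7, -147.3, 163.8]
tcp_rot: [-3.141, 0.001, 3.138]
contact_force: [-0.8, -0.1, 0.6]
grip_width: 92.1
finger_force: 0.0
```

Run:
```python
from h import *
from plant import bot
o=bot.get_obs();print(o['time'],o['tool_pos'],o['tcp_rot'],o['joint_positions'])
c=bot.get_calibration('wrist');print(c)
cv2.imwrite('pics/w1.png',bot.capture('wrist'))
for P in((515,-148.5,60),(515,-148.5,120),o['tool_pos']):print(proj(c,P))
```

```text
2.65 [ 511.65028737 -147.28924468  163.80666712] [-3.14106223e+00  1.33601380e-03  3.13805957e+00] [-4.24320064e-01  4.13368428e-01  1.59996161e+00  6.81938609e-05
  1.12682648e+00 -1.99161220e+00]
{'vfov': 69.76385716484789, 'cx': 317.232987429019, 'cy': 241.0233390770856, 'k1': 0.00310172125057437, 'eye': array([ 440.90513726, -148.13101663,  321.39783391]), 'rotation': array([2.87644713e+00, 2.79801471e-04, 1.56624489e+00])}
[317.28544439 244.83399202]
[317.2726184  271.18695425]
[319.67025801 295.4488434 ]
```

View pics/w1.png

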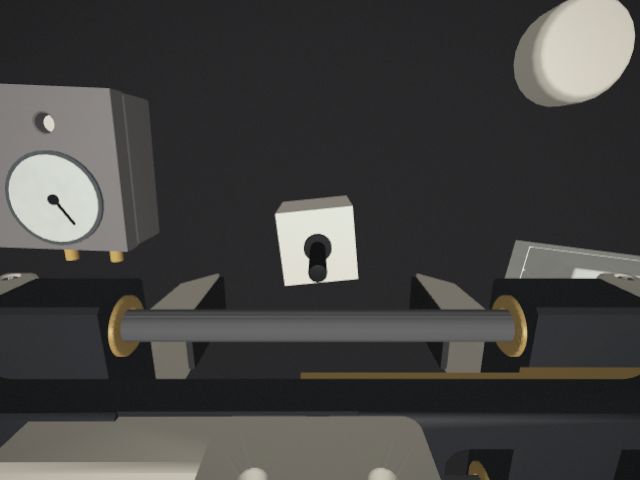

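The wrist view shows the stylus flange at (318,248) and its top at (318,273), so the axis is at about (516.5, -148.5). The bore is at (46,123).

Emit:
jog_arm:
  targets:
    - {"xyz": [-0.06,-0.015,0],"spin": 0}
    - {"xyz": [0,0,0.4],"spin": 0}
    - {"xyz": [0,0,0.4],"spin": 0}
    - {"xyz": [0,0,0.235],"spin": 0}
    - {"xyz": [0,0,0],"spin": 0}
    - {"xyz": [0,0,0],"spin": 0}
    - {"xyz": [0,0,0],"spin": 0}
    - {"xyz": [0,0,0],"spin": 0}
    - {"xyz": [0,0,0],"spin": 0}
    - {"xyz": [0,0,0],"spin": 0}

```text
time: 3.95
tool_pos: [515.9, -148.4, 80.0]
tcp_rot: [3.142, 0.0, 3.138]
contact_force: [0.6, 0.3, -0.6]
grip_width: 91.7
finger_force: 0.0
```

Emit:
jog_arm:
  gripper: 0
  targets:
    - {"xyz": [0,0,0],"spin": 0}
    - {"xyz": [0,0,0],"spin": 0}
    - {"xyz": [0,0,0],"spin": 0}
    - {"xyz": [0,0,0],"spin": 0}
    - {"xyz": [0,0,0],"spin": 0}
    - {"xyz": [0,0,0],"spin": 0}
    - {"xyz": [0,0,0],"spin": 0}
    - {"xyz": [0,0,0],"spin": 0}
    - {"xyz": [0,0,0],"spin": 0}
    - {"xyz": [0,0,0],"spin": 0}

```text
time: 5.2
tool_pos: [515.8, -148.3, 79.9]
tcp_rot: [3.141, -0.0, 3.138]
contact_force: [-0.4, -0.1, -0.4]
grip_width: 10.6
finger_force: 30.0
```

Emit:
jog_arm:
  targets:
    - {"xyz": [0,0,-0.25],"spin": 0}
    - {"xyz": [0,0,-0.4],"spin": 0}
    - {"xyz": [0,0,-0.4],"spin": 0}
    - {"xyz": [0,0,0],"spin": 0}
    - {"xyz": [0.23,-0.49,0],"spin": 0}
    - {"xyz": [0.23,-0.49,0],"spin": 0}
    - {"xyz": [0.23,-0.49,0],"spin": 0}
    - {"xyz": [0.23,-0.49,0],"spin": 0}
    - {"xyz": [0.23,-0.48,0],"spin": 0}
    - {"xyz": [0,0,0],"spin": 0}

```text
time: 6.45
tool_pos: [421.4, -345.2, 162.5]
tcp_rot: [3.141, -0.001, 3.134]
contact_force: [-0.1, 0.9, -0.8]
grip_width: 11.7
finger_force: 30.0
```

Run:
```python
from h import *
from plant import bot
c1=dict(bot.get_calibration('wrist'),eye=np.array([440.905,-148.131,321.398]),rotation=[2.87644713,0.0002798,1.56624489])
print('bore',plane(c1,(46,123),60),'dial',plane(c1,(54,198),60),'stand',plane(c1,(318,248),64))
o=bot.get_obs();print(o['time'],o['tool_pos'],o['tcp_rot'],o['finger_force'],o['contact_force'])
c=bot.get_calibration('wrist');print(c)
w=bot.capture('wrist');s=bot.capture('side')
T=o['tool_pos']
print('wrist tip',proj(c,T-[0,0,66]),'bore',proj(c,(424,-344,60)))
cs=bot.get_calibration('side');print('side tip',proj(cs,T-[0,0,66]),'bore',proj(cs,(424,-344,60)))
t=bot.get_calibration('top');
cv2.imwrite('pics/m2.png',np.hstack([cv2.resize(w[150:400,170:470],(400,333)),cv2.resize(s[330:480,320:500],(400,333))]))
```

```text
bore [ 423.14958235 -342.98940244   60.        ] dial [ 477.1174897  -348.36709943   60.        ] stand [ 516.4320012  -147.94924175   64.        ]
6.45 [ 421.44789502 -345.16299175  162.47080087] [ 3.14057508e+00 -1.48290614e-03  3.13388235e+00] 29.999634325504303 [-0.07437385  0.92131935 -0.77036181]
{'vfov': 69.76385716484789, 'cx': 317.232987429019, 'cy': 241.0233390770856, 'k1': 0.00310172125057437, 'eye': array([ 351.14933879, -345.95918428,  320.28235128]), 'rotation': array([ 2.87923324e+00, -1.22438865e-03,  1.56213206e+00])}
wrist tip [318.89450985 255.46995666] bore [320.12653354 244.62960733]
side tip [390.63308917 417.60066192] bore [388.87570096 427.27034649]
```

View pics/m2.png

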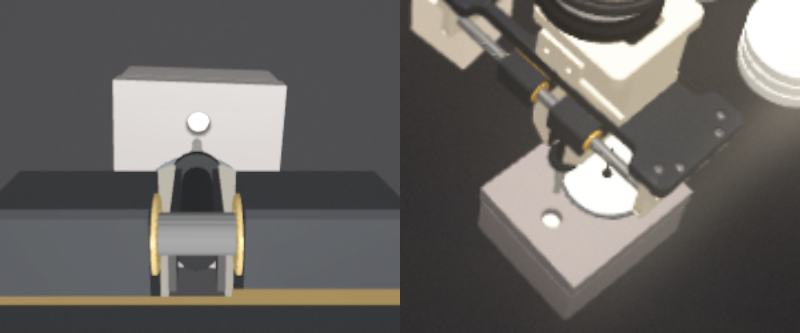

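Wrist crop: the tip shows at full-frame (317.7,256.5) and the button at (319,241.5). Both fit the bore at (423.7, -343.7), with the tip about 2.3 mm short in x and 1.3 mm off in y. I'll correct that and press.

Emit:
jog_arm:
  targets:
    - {"xyz": [-0.028,0.016,0],"spin": 0}
    - {"xyz": [0,0,0.2],"spin": 0}
    - {"xyz": [0,0,0.2],"spin": 0}
    - {"xyz": [0,0,0.1],"spin": 0}
    - {"xyz": [0,0,0.05],"spin": 0}
    - {"xyz": [0,0,0.02],"spin": 0}
    - {"xyz": [0,0,0.02],"spin": 0}
    - {"xyz": [0,0,0],"spin": 0}
    - {"xyz": [0,0,0],"spin": 0}
    - {"xyz": [0,0,0],"spin": 0}

```text
time: 7.8
tool_pos: [425.4, -342.0, 116.8]
tcp_rot: [-3.141, 0.0, 3.138]
contact_force: [-0.2, -1.1, -0.5]
grip_width: 11.4
finger_force: 30.0
```

Emit:
jog_arm:
  targets:
    - {"xyz": [0.02,-0.02,0],"spin": 0}
    - {"xyz": [0,0,0.02],"spin": 0}
    - {"xyz": [0,0,0.02],"spin": 0}
    - {"xyz": [0,0,0],"spin": 0}
    - {"xyz": [0,0,0],"spin": 0}
    - {"xyz": [0,0,0],"spin": 0}
    - {"xyz": [0,0,0],"spin": 0}
    - {"xyz": [0,0,0],"spin": 0}
    - {"xyz": [0,0,0],"spin": 0}
    - {"xyz": [0,0,0],"spin": 0}

```text
time: 9.05
tool_pos: [423.8, -343.6, 113.5]
tcp_rot: [-3.142, 0.0, 3.138]
contact_force: [-0.1, -0.8, 3.4]
grip_width: 11.5
finger_force: 30.0
```

Emit:
jog_arm:
  targets:
    - {"xyz": [0,0,0.012],"spin": 0}
    - {"xyz": [0,0,0.01],"spin": 0}
    - {"xyz": [0,0,0],"spin": 0}
    - {"xyz": [0,0,0],"spin": 0}
    - {"xyz": [0,0,0],"spin": 0}
    - {"xyz": [0,0,0],"spin": 0}
    - {"xyz": [0,0,0],"spin": 0}
    - {"xyz": [0,0,0],"spin": 0}
    - {"xyz": [0,0,0],"spin": 0}
    - {"xyz": [0,0,0],"spin": 0}

```text
time: 10.3
tool_pos: [424.1, -343.8, 112.8]
tcp_rot: [-3.141, 0.001, 3.138]
contact_force: [-2.0, 1.1, 10.6]
grip_width: 11.1
finger_force: 30.0
```

The force of 10.6 N shows the button has bottomed out. Now I'll go back over the stand.

Emit:
jog_arm:
  targets:
    - {"xyz": [0,0,-0.2],"spin": 0}
    - {"xyz": [0,0,-0.3],"spin": 0}
    - {"xyz": [0,0,-0.18],"spin": 0}
    - {"xyz": [0,0,0],"spin": 0}
    - {"xyz": [-0.23,0.49,0],"spin": 0}
    - {"xyz": [-0.23,0.49,0],"spin": 0}
    - {"xyz": [-0.23,0.49,0],"spin": 0}
    - {"xyz": [-0.23,0.49,0],"spin": 0}
    - {"xyz": [-0.23,0.48,0],"spin": 0}
    - {"xyz": [0,0,0],"spin": 0}

```text
time: 11.55
tool_pos: [516.7, -146.0, 164.9]
tcp_rot: [3.14, -0.002, -3.142]
contact_force: [-0.3, -0.3, -1.1]
grip_width: 11.1
finger_force: 30.0
```

Emit:
jog_arm:
  targets:
    - {"xyz": [0,0,0],"spin": 0}
    - {"xyz": [0,0,0],"spin": 0}
    - {"xyz": [0,0,0],"spin": 0}
    - {"xyz": [0,0,0],"spin": 0}
    - {"xyz": [0,0,0],"spin": 0}
    - {"xyz": [0,0,0],"spin": 0}
    - {"xyz": [0,0,0],"spin": 0}
    - {"xyz": [0,0,0],"spin": 0}
    - {"xyz": [0,0,0],"spin": 0}
    - {"xyz": [0,0,0],"spin": 0}

```text
time: 12.8
tool_pos: [516.5, -148.7, 166.1]
tcp_rot: [3.142, 0.0, 3.138]
contact_force: [0.1, 0.0, 0.2]
grip_width: 11.4
finger_force: 30.0
```

Run:
```python
from h import *
from plant import bot
o=bot.get_obs();print(o['time'],o['tool_pos'],o['tcp_rot'],o['contact_force'])
c=bot.get_calibration('wrist');t=bot.get_calibration('top')
w=bot.capture('wrist');s=bot.capture('top')
T=o['tool_pos']
print('wrist tip',proj(c,T-[0,0,65]),'hole',proj(c,(516.2,-148.4,60)))
cv2.imwrite('pics/m3.png',np.hstack([cv2.resize(w[150:350,220:420],(600,600),interpolation=cv2.INTER_CUBIC)]))
```

```text
12.8 [ 516.52922023 -148.66026057  166.13704901] [3.14150685e+00 4.78065970e-05 3.13785466e+00] [0.05447902 0.0067601  0.21020293]
wrist tip [319.01335365 255.80389708] hole [319.06551509 239.72723613]
```

View pics/m3.png

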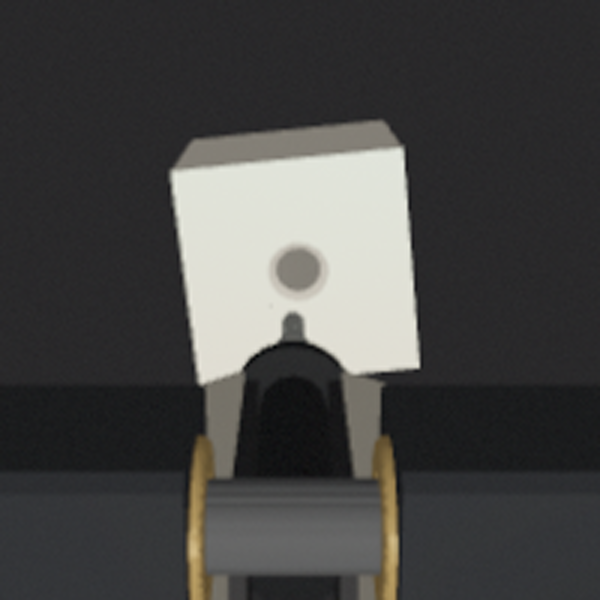

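The hole is at (319.7,240), as predicted. The tip is at (317.5,256), about 1.1 mm towards -y, so I'll correct that and insert.

Emit:
jog_arm:
  targets:
    - {"xyz": [0,0.014,0],"spin": 0}
    - {"xyz": [0,0,0.3],"spin": 0}
    - {"xyz": [0,0,0.15],"spin": 0}
    - {"xyz": [0,0,0.1],"spin": 0}
    - {"xyz": [0,0,0.1],"spin": 0}
    - {"xyz": [0,0,0.15],"spin": 0}
    - {"xyz": [0,0,0.15],"spin": 0}
    - {"xyz": [0,0,0.1],"spin": 0}
    - {"xyz": [0,0,0.01],"spin": 0}
    - {"xyz": [0,0,0],"spin": 0}

```text
time: 14.15
tool_pos: [516.7, -147.7, 81.5]
tcp_rot: [-3.142, 0.0, 3.138]
contact_force: [0.4, 0.6, -2.1]
grip_width: 11.3
finger_force: 30.0
```

Emit:
jog_arm:
  targets:
    - {"xyz": [0,0,0.012],"spin": 0}
    - {"xyz": [0,0,0],"spin": 0}
    - {"xyz": [0,0,0],"spin": 0}
    - {"xyz": [0,0,0],"spin": 0}
    - {"xyz": [0,0,0],"spin": 0}
    - {"xyz": [0,0,0],"spin": 0}
    - {"xyz": [0,0,0],"spin": 0}
    - {"xyz": [0,0,0],"spin": 0}
    - {"xyz": [0,0,0],"spin": 0}
    - {"xyz": [0,0,0],"spin": 0}

```text
time: 15.4
tool_pos: [516.5, -147.6, 80.4]
tcp_rot: [3.141, 0.0, 3.138]
contact_force: [-0.3, 0.9, -0.5]
grip_width: 11.4
finger_force: 30.0
```

Emit:
jog_arm:
  gripper: 100
  targets:
    - {"xyz": [0,0,0],"spin": 0}
    - {"xyz": [0,0,0],"spin": 0}
    - {"xyz": [0,0,0],"spin": 0}
    - {"xyz": [0,0,0],"spin": 0}
    - {"xyz": [0,0,0],"spin": 0}
    - {"xyz": [0,0,0],"spin": 0}
    - {"xyz": [0,0,0],"spin": 0}
    - {"xyz": [0,0,0],"spin": 0}
    - {"xyz": [0,0,0],"spin": 0}
    - {"xyz": [0,0,0],"spin": 0}

```text
time: 16.65
tool_pos: [516.5, -147.6, 80.4]
tcp_rot: [3.141, 0.0, 3.138]
contact_force: [-0.7, -0.1, 0.4]
grip_width: 91.4
finger_force: 0.0
```

Emit:
jog_arm:
  targets:
    - {"xyz": [0,0,-0.3],"spin": 0}
    - {"xyz": [0,0,-0.5],"spin": 0}
    - {"xyz": [0,0,-0.7],"spin": 0}
    - {"xyz": [-0.17,0.58,0],"spin": 0}
    - {"xyz": [-0.17,0.58,0],"spin": 0}
    - {"xyz": [-0.17,0.58,0],"spin": 0}
    - {"xyz": [-0.17,0.58,0],"spin": 0}
    - {"xyz": [-0.17,0.58,0],"spin": 0}
    - {"xyz": [-0.17,0.58,0],"spin": 0}
    - {"xyz": [0,0,0],"spin": 0}

```text
time: 17.9
tool_pos: [599.3, 133.7, 199.9]
tcp_rot: [3.141, -0.0, -3.141]
contact_force: [0.2, -0.1, 0.1]
grip_width: 91.9
finger_force: 0.0
```

Emit:
jog_arm:
  targets:
    - {"xyz": [0,0,0],"spin": -1}
    - {"xyz": [0,0,0],"spin": -1}
    - {"xyz": [0,0,0],"spin": -1}
    - {"xyz": [0,0,0],"spin": -1}
    - {"xyz": [0,0,0],"spin": -1}
    - {"xyz": [0,0,0],"spin": -1}
    - {"xyz": [0,0,0],"spin": -1}
    - {"xyz": [0,0,0],"spin": 0}
    - {"xyz": [0,0,0],"spin": 0}
    - {"xyz": [0,0,0],"spin": 0}

```text
time: 19.15
tool_pos: [599.1, 130.3, 200.4]
tcp_rot: [3.142, -0.0, -2.447]
contact_force: [-0.0, 0.2, 0.1]
grip_width: 91.8
finger_force: 0.0
```

Run:
```python
from h import *
from plant import bot
o=bot.get_obs();print(o['time'],o['tool_pos'],o['tcp_rot'],o['joint_positions'][5])
c=bot.get_calibration('wrist');print(c)
w=bot.capture('wrist');cv2.imwrite('pics/w4full.png',w)
s=bot.capture('side');cv2.imwrite('pics/s4.png',s)
print('proj',proj(c,(597.5,132,115)),proj(c,(516,-148,60)))
a=cv2.resize(w[130:330,210:410],(500,500),interpolation=cv2.INTER_CUBIC)
b=cv2.resize(s[280:360,310:380],(300,343),interpolation=cv2.INTER_CUBIC)
m=np.zeros((500,800,3),np.uint8);m[:,:500]=a;m[:343,500:]=b
cv2.imwrite('pics/m4.png',m)
```

```text
19.15 [599.1358462  130.28318795 200.4148957 ] [ 3.14156837e+00 -8.43481023e-06 -2.44665956e+00] -2.1765526406843967
{'vfov': 69.76385716484789, 'cx': 317.232987429019, 'cy': 241.0233390770856, 'k1': 0.00310172125057437, 'eye': array([544.87567699,  84.14268545, 358.11343548]), 'rotation': array([ 2.87746206e+00, -6.25724660e-04,  2.26471986e+00])}
proj [321.286226   247.99396272] [  89.41553126 -103.95298179]
```

View pics/m4.png

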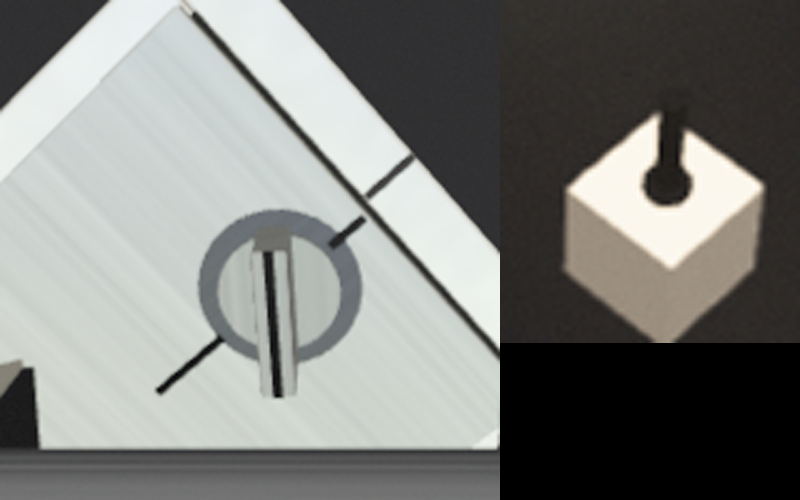

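The stylus hangs in its stand again. In the wrist view the slot runs from (317.2,230.8) to (321.2,288), the disc centre is at (322,244.8), and the marks run from (273.2,286.4) to (355.6,217.2).

Run:
```python
from h import *
from plant import bot
c=bot.get_calibration('wrist')
for z in(115,120,125,130,135):
    a=plane(c,(317.2,230.8),z);b=plane(c,(321.2,288),z);d=b-a
    print(z,a.round(1),b.round(1),'mid',((a+b)/2).round(1),'len',np.hypot(*d[:2]).round(1),'yaw',np.arctan2(d[1],d[0]).round(3),'disc',plane(c,(322,244.8),z-28).round(1))
a=plane(c,(273.2,286.4),99);b=plane(c,(355.6,217.2),92);d=a-b;print('marks',a,b,np.arctan2(d[1],d[0]))
a=plane(c,(210+368/2.5,130+196/2.5),80);b=plane(c,(210+412/2.5,130+157/2.5),80);d=a-b;print('frame marks',a,b,np.arctan2(d[1],d[0]))
```

```text
115 [589.5 121.5 115. ] [621.8 152.4 115. ] mid [605.6 137.  115. ] len 44.8 yaw 0.762 disc [601.1 136.4  87. ]
120 [588.5 120.8 120. ] [620.2 151.  120. ] mid [604.4 135.9 120. ] len 43.8 yaw 0.762 disc [600.1 135.4  92. ]
125 [587.6 120.  125. ] [618.7 149.6 125. ] mid [603.1 134.8 125. ] len 42.9 yaw 0.762 disc [599.  134.4  97. ]
130 [586.7 119.2 130. ] [617.1 148.2 130. ] mid [601.9 133.7 130. ] len 42.0 yaw 0.762 disc [598.  133.5 102. ]
135 [585.8 118.5 135. ] [615.5 146.8 135. ] mid [600.6 132.6 135. ] len 41.1 yaw 0.762 disc [597.  132.5 107. ]
marks [650.63334308 126.21081707  99.        ] [565.90951106 141.21673361  92.        ] -0.17529770951867013
frame marks [560.54704805 139.95166584  80.        ] [541.95361014 142.42883891  80.        ] -0.13244838213160723
```

Emit:
jog_arm:
  targets:
    - {"xyz": [0,0,0],"spin": -0.67}
    - {"xyz": [-0.047,0.019,0],"spin": 0}
    - {"xyz": [0,0,0.5],"spin": 0}
    - {"xyz": [0,0,0.4],"spin": 0}
    - {"xyz": [0,0,0.255],"spin": 0}
    - {"xyz": [0,0,0],"spin": 0}
    - {"xyz": [0,0,0],"spin": 0}
    - {"xyz": [0,0,0],"spin": 0}
    - {"xyz": [0,0,0],"spin": 0}
    - {"xyz": [0,0,0],"spin": 0}

```text
time: 20.5
tool_pos: [601.0, 134.2, 108.5]
tcp_rot: [-3.141, 0.001, -2.379]
contact_force: [0.1, 0.1, -1.1]
grip_width: 91.9
finger_force: 0.0
```

Emit:
jog_arm:
  gripper: 0
  targets:
    - {"xyz": [0,0,0],"spin": 0}
    - {"xyz": [0,0,0],"spin": 0}
    - {"xyz": [0,0,0],"spin": 0}
    - {"xyz": [0,0,0],"spin": 0}
    - {"xyz": [0,0,0],"spin": 0}
    - {"xyz": [0,0,0],"spin": 0}
    - {"xyz": [0,0,0],"spin": 0}
    - {"xyz": [0,0,0],"spin": 0}
    - {"xyz": [0,0,0],"spin": 0}
    - {"xyz": [0,0,0],"spin": 0}

```text
time: 21.75
tool_pos: [600.8, 134.3, 108.0]
tcp_rot: [3.141, 0.0, -2.379]
contact_force: [1.4, -0.3, -0.5]
grip_width: 11.0
finger_force: 29.8
```

Run:
```python
from h import *
from plant import bot
c=bot.get_calibration('top')
L=lambda p,q,z:(lambda d:np.arctan2(d[1],d[0]))(plane(c,p,z)-plane(c,q,z))
f=lambda x,y:(215+(x-390)/3,155+y/3)
print('left',L(f(475,20),f(433,262),80),'right',L(f(715,53),f(683,297),80),'front',L(f(433,262),f(683,297),80)-np.pi/2,'back',L(f(475,20),f(715,53),80)-np.pi/2)
w=dict(bot.get_calibration('wrist'),eye=np.array([544.87567699,84.14268545,358.11343548]),rotation=np.array([2.87746206,-6.25724660e-04,2.26471986]))
for h in(80,86):
    a=plane(w,(273.2,286.4),h+7);b=plane(w,(355.6,217.2),h+13.5);d=a-b;print('marks',a,b,np.arctan2(d[1],d[0]))
```

```text
left -0.1400777904931832 right -0.1228539909644894 front -0.13257754463114413 back -0.13387570369757684
marks [655.51170972 127.96050077  87.        ] [565.77942909 140.7595996   93.5       ] -0.1416808220714886
marks [653.06322835 126.99077055  93.        ] [565.30544517 139.47583453  99.5       ] -0.1413189733660267
```

The wing is gripped at yaw 0.763, and the marks are at about -0.134. I'll turn clockwise by 0.9 rad.

Emit:
jog_arm:
  targets:
    - {"xyz": [0,0,0],"spin": 1}
    - {"xyz": [0,0,0],"spin": 1}
    - {"xyz": [0,0,0],"spin": 1}
    - {"xyz": [0,0,0],"spin": 1}
    - {"xyz": [0,0,0],"spin": 1}
    - {"xyz": [0,0,0],"spin": 1}
    - {"xyz": [0,0,0],"spin": 1}
    - {"xyz": [0,0,0],"spin": 1}
    - {"xyz": [0,0,0],"spin": 1}
    - {"xyz": [0,0,0],"spin": 0}

```text
time: 23.0
tool_pos: [600.6, 135.0, 108.0]
tcp_rot: [3.14, -0.0, 3.006]
contact_force: [-0.3, 4.8, 0.4]
grip_width: 10.0
finger_force: 30.0
```

Emit:
jog_arm:
  targets:
    - {"xyz": [0,0,0],"spin": 0}
    - {"xyz": [0,0,0],"spin": 0}
    - {"xyz": [0,0,0],"spin": 0}
    - {"xyz": [0,0,0],"spin": 0}
    - {"xyz": [0,0,0],"spin": 0}
    - {"xyz": [0,0,0],"spin": 0}
    - {"xyz": [0,0,0],"spin": 0}
    - {"xyz": [0,0,0],"spin": 0}
    - {"xyz": [0,0,0],"spin": 0}
    - {"xyz": [0,0,0],"spin": 0}

```text
time: 24.25
tool_pos: [600.6, 135.0, 108.0]
tcp_rot: [3.14, -0.0, 3.007]
contact_force: [-1.3, 6.0, 0.4]
grip_width: 9.8
finger_force: 30.0
```

Run:
```python
from h import *
from plant import bot
o=bot.get_obs();print(o['moment'],o['tcp_rot'])
s=bot.capture('side');w=bot.capture('wrist')
cv2.imwrite('pics/m5.png',np.hstack([cv2.resize(w[100:400,170:470],(400,400)),cv2.resize(s[150:290,230:370],(400,400),interpolation=cv2.INTER_CUBIC)]))
```

```text
[ 0.92932789  0.40884573 -0.03127759] [ 3.14042510e+00 -4.34823548e-04  3.00671983e+00]
```

View pics/m5.png

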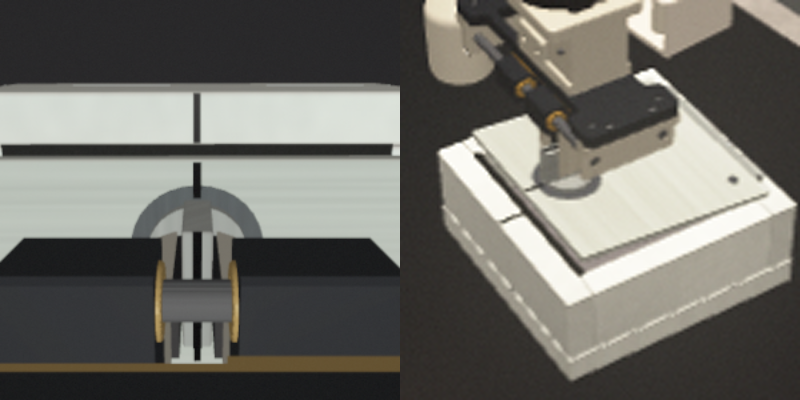

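The slot is in line with the marks (everything at column 197) and the cover is ajar. Now I'll press down.

Emit:
jog_arm:
  targets:
    - {"xyz": [0.005,0,0.03],"spin": 0}
    - {"xyz": [0.005,0,0.03],"spin": 0}
    - {"xyz": [0.005,0,0.03],"spin": 0}
    - {"xyz": [0.005,0,0.03],"spin": 0}
    - {"xyz": [0,0,0.03],"spin": 0}
    - {"xyz": [0,0,0],"spin": 0}
    - {"xyz": [0,0,0],"spin": 0}
    - {"xyz": [0,0,0],"spin": 0}
    - {"xyz": [0,0,0],"spin": 0}
    - {"xyz": [0,0,0],"spin": 0}

```text
time: 25.6
tool_pos: [598.7, 135.3, 97.7]
tcp_rot: [3.14, 0.0, 3.007]
contact_force: [-7.8, 4.5, 10.2]
grip_width: 9.9
finger_force: 30.0
```

Emit:
jog_arm:
  targets:
    - {"xyz": [0,0,0.02],"spin": 0}
    - {"xyz": [0,0,0.02],"spin": 0}
    - {"xyz": [0,0,0],"spin": 0}
    - {"xyz": [0,0,0],"spin": 0}
    - {"xyz": [0,0,0],"spin": 0}
    - {"xyz": [0,0,0],"spin": 0}
    - {"xyz": [0,0,0],"spin": 0}
    - {"xyz": [0,0,0],"spin": 0}
    - {"xyz": [0,0,0],"spin": 0}
    - {"xyz": [0,0,0],"spin": 0}

```text
time: 26.85
tool_pos: [598.5, 135.4, 95.6]
tcp_rot: [3.14, 0.0, 3.007]
contact_force: [-12.3, 4.5, 18.1]
grip_width: 9.9
finger_force: 30.0
```

Emit:
jog_arm:
  targets:
    - {"xyz": [0.01,0,0.02],"spin": 0}
    - {"xyz": [0,0,0.015],"spin": 0}
    - {"xyz": [0,0,0],"spin": 0}
    - {"xyz": [0,0,0],"spin": 0}
    - {"xyz": [0,0,0],"spin": 0}
    - {"xyz": [0,0,0],"spin": 0}
    - {"xyz": [0,0,0],"spin": 0}
    - {"xyz": [0,0,0],"spin": 0}
    - {"xyz": [0,0,0],"spin": 0}
    - {"xyz": [0,0,0],"spin": 0}

```text
time: 28.1
tool_pos: [598.6, 135.4, 95.3]
tcp_rot: [3.14, 0.003, 3.007]
contact_force: [-14.5, 3.7, 33.2]
grip_width: 9.8
finger_force: 30.0
```

Run:
```python
from h import *
from plant import bot
s=bot.capture('side');w=bot.capture('wrist')
cv2.imwrite('pics/m6.png',np.hstack([cv2.resize(w[100:400,170:470],(400,400)),cv2.resize(s[150:290,230:370],(400,400),interpolation=cv2.INTER_CUBIC)]))
```

```text
(no output)
```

View pics/m6.png

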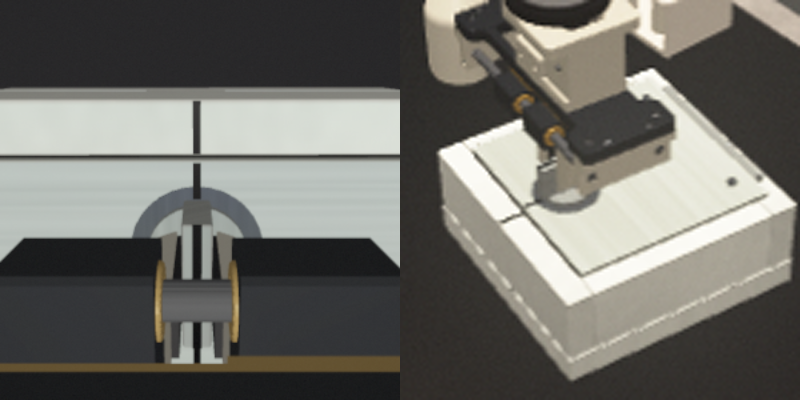

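The cover is flush with the frame and hard against its stop: the force rose by 15 N over 0.3 mm. The slot is still lined up with the marks, so I'm handing in.

Run:
```python
from plant import bot
print(bot.close_job())
```

```text
the job is handed in; nothing more can be done
None
```

I handed the job in at about 28 s: the button was pushed to its stop, the stylus is back in its stand, and the fastener was lined up before I pressed the cover. The gripper is still holding the cover shut; the hand-in returned no verdict.

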